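Tilt the phone stand and hold the scratch reference over the screen

TASK

We are grading the phone on the tilt stand for scratches: first raise the stand's hinged panel to 45 degrees by the tab at its free end, with the phone staying on it, and let go of it. Then find the frosted end of the scratch reference glass by its notched corner and, gripping only that frosted end, take the glass from its case and present it parallel to the screen: frosted end uppermost, label face outwards, long side along the phone, the middle of its clear window over the middle of the screen and about 2 cm above it, with nothing touching the phone. Finish while still holding it there steadily, the tools and the cell round about left where they lie.

Things in the scene. Friction and masses are not known exactly. Their poses are not given: they have to be found in the camera images.
- stand: Fixed phone stand: grey base plate (x -13 to 137, y -61 to 61, z 0 to 6 mm) with a hinged panel on it. Origin on the table under the middle of the hinge axis; x from the hinge (near end) to the panel's free end, y along the hinge axis. At y = 56 mm an upright curved bar, radius 50 mm about the hinge, has a tooth on its outer edge; a dark pin head on the panel's edge is level with it at 45 degrees.
- tilt_panel (a joint): Panel angle, rad: 0 folded flat (the start), 0.785 = 45 degrees, grows as the free end rises, at most 1.2. Aluminium panel 180 x 90 x 5 mm, mid-plane through the hinge axis, x 4 to 184 mm from it; the phone rests on a rubber lip 13 mm high at the hinge end, between side rails 5 mm high. Stiff friction hinge (0.8 N m; 4-7 N up at the tab lifts it): it stays where it is left.
- panel_hinge (a point): Middle of the panel's hinge axis, 16 mm above the table; axes as stand.
- panel_tab (a point): Middle of the black grip tab on the panel's free end, 199 mm from the hinge axis, 1.5 mm above the panel's mid-plane, 17.5 mm above the table when flat, nothing under it. Tab: 24 mm wide (along y, the hinge axis), 8 mm thick, from 182 to 224 mm from the hinge; pinch its sides from above. Axes turn with the panel: x to the free end, z out of its top face.
- phone: Dark smartphone 165 x 77 x 11 mm (solid part 164 x 76 mm, from 1 to 9 mm over the origin; glass not more than 11 mm over it), 0.13 to 0.26 kg, loose on the panel, resting against the lip, screen up. Origin at the centre of its underside; x along its length to the panel's free end, y across, z out of the screen.
- case: Open shallow black case, fixed to the table, 112 x 92 mm with a rim 8 mm high, the same at both ends: a grey felt bed 88 x 20 mm, top 16 mm above the table, and a stop 22 mm wide and 21 mm high at each end. Floor 4 mm above the table. Origin at the centre of its underside, x along the bed.
- ref_glass: Scratch reference, glass plate 100 x 36 x 6 mm, 55 g, loose on the felt bed, 8 mm overhang at each long side, label face up. Origin centre of underside; x along it to the frosted end, z out of the label face. Clear from x = -50 to 8 mm (four fine lines), frosted from 8 to 50 mm (thin label frame). Only corner cut out: square notch 8 x 8 mm in the frosted end, x 42 to 50, y 10 to 18 mm.
- glass_window (a point): Middle of the clear window of the glass, at mid-thickness, (-21, 0, 3) mm in the glass's frame; same axes.
- glass_frosted (a point): Middle of the part of the frosted end that has its full width, at mid-thickness, (25, 0, 3) mm in the glass's frame; same axes. A good place to take the two long edges, 36 mm apart.
- glass_notch (a point): The notch in the corner of the frosted end, (46, 14, 6) mm in the glass's frame.
- tweezers: Bystander: tweezers 128 x 15 x 9 mm lying loose on the table; origin at the centre of the underside.
- spudger: Bystander: thin dark pry tool 146 x 10 x 8 mm lying loose on the table; origin at the centre of the underside.
- cell: Bystander: flat phone cell 92 x 60 x 5 mm lying loose on the table; origin at the centre of the underside.

How it is judged (in metres and radians):
On the way, in this order (a step that is already met when the one before it is completed fails the run):
1. the panel stands at 45 degrees (within 6 degrees), let go, with the phone on it (value of joint tilt_panel between 0.68 and 0.89 rad and contact force between stand and the fingers below 0.2 N and distance between phone and panel_tab below 0.125 m), for 0.3 s.
2. the glass is lifted out of its case by the frosted end (height (world z) of ref_glass above 0.05 m and contact force between ref_glass and the fingers above 1 N and x of the grasp point in the frame of ref_glass above 0.008 m and contact force between ref_glass and case below 0.1 N), for 0.2 s.
At the end, for the whole second after the job is handed in: Panel at 45+-6 deg, phone on it; fingers hold the glass still by its frosted end, parallel to the screen (11 deg), along it (14 deg), frosted end up, label out, window within 25 mm along, 18 mm across of mid-screen, mid-plane 20-50 mm over the phone's back; nothing touches phone or stand (value of joint tilt_panel between 0.68 and 0.89 rad and distance between phone and panel_tab below 0.125 m and x of glass_window in the frame of phone between -0.025 and 0.025 m and y of glass_window in the frame of phone between -0.018 and 0.018 m and z of glass_window in the frame of phone between 0.02 and 0.05 m and x of glass_frosted in the frame of phone above 0.01 m and angle between the z axis of ref_glass and the z axis of phone, either way round below 0.2 rad and angle between the x axis of ref_glass and the x axis of phone, either way round below 0.25 rad and angle between ref_glass's own z axis and vertical below 1.2 rad and contact force between ref_glass and the fingers above 1 N and x of the grasp point in the frame of ref_glass above 0.008 m and contact force between each of ref_glass, the arm and phone below 0.1 N and contact force between each of ref_glass, the arm and stand below 0.1 N and linear speed of ref_glass below 0.02 m/s); the arm keeps its last pose, push and grip.
It fails at once if the reference glass or the gripper strikes the phone (contact force between ref_glass and phone above 1 N or contact force between the arm and phone above 3 N).
It fails at once if the glass is gripped by its clear window (contact force between ref_glass and the fingers above 2 N and x of the grasp point in the frame of ref_glass below 0 m).
It fails at once if a tool or the cell lying round about is shifted by more than 3 cm (distance of any of tweezers, spudger, cell from where it was at the start of the episode above 0.03 m).
It also fails if it takes over 51 s, if anything falls off the work surface, if the arm or the gripper's body presses on something with over 40 N, if the wrist force passes 120 N, or if a joint passes its speed limit or range.

ROBOT

A 6-joint arm with a two-finger parallel gripper is mounted at the origin on a cart in front of the work surface, level with it; the furniture and walls round the work are solid. World frame = base frame: x ahead of the robot, y to its left, z up, the work surface at z = 0. Lengths are in mm, angles in rad, forces in N, time in s.
With the tool pointing down it reaches from about 275 to 1000 mm from the base axis. Payload 8.4 kg.
Tool frame: the origin (TCP) lies midway between the tips of the shut fingers; the grasp point (between the pads) lies 19 mm behind it; z points along the fingers, y is the line along which they close (so a half turn about z gives the same grasp; the last joint's range is limited). The gripper opens to 85 mm and grips with 20 to 120 N. Pads are 22 mm wide; open, the fingers measure 114 mm over their backs; the gripper's body (76 mm by 85 mm) begins 54 mm behind the grasp point. The pads swing forward as they close: fully open they stand 13 mm farther back than shut.
Start: joints at [1.186, 0.353, 1.633, -0, 1.155, -0.002], TCP at [233.448, 579.767, 231.281] pointing down, gripper open.
Joint ranges: [-2.63, 2.63], [-0.92, 2.1], [0.06, 2.66], [-1.3, 4.44], [0, 2.69], [-3.02, 3.02]. Speed limits (rad/s): [2.22, 2.22, 2.79, 3.14, 3.14, 3.14].

INTERFACE

Orientations are given as [roll, pitch, yaw] about the fixed x, y, z axes, in that order (R = Rz(yaw) Ry(pitch) Rx(roll)).
In Python, from rig import monitor, imaging, r gives the robot as it stands.
- The arm moves only by the tool drive_tool, never from a script. Its argument "plan" is a list of rows, each an object of numbers: "x", "y", "z": the shift along the tool's x, y, z in units of 50 mm (1.0 is 50 mm); "ax", "ay", "az": the turn, a rotation vector about the tool's x, y, z in units of 6 degrees (1.0 is 6 degrees); "hand": the finger opening in mm, from 0 to 85.4. In form: [{"x": .., "y": .., "z": .., "ax": .., "ay": .., "az": .., "hand": ..}, ...]. A call has 1 to 8 rows; each row is the pose to reach, as a shift and turn from the pose commanded when the call began, along the tool's axes at that moment; what a row does not reach only later rows make up. A row lasts 1/10 s, in which the tool goes at most 50 mm and 8.59 degrees, less where a joint would pass 70% of its speed; a pose out of reach is approached as far as the arm can. A call with a gripper value outside its range is refused whole. The fingers move at their own pace and stop on an object; "grip_force" is the grip in N (left out, the last holds). Time passes only in rows, so rows that repeat a pose let the fingers close. It gives the time, the measured TCP pose, the force, the opening and the grip force at its end, in the units of the state.
- monitor.sense(): the state, without advancing time (a new reading comes with each control period).
- imaging.grab_frame(name): name is "scene" or "top"; returns the picture (420x560x3 uint8, red, green, blue); there is no depth.
- imaging.camera_info(name): a dict with "mtx" (3x3 intrinsics, pixels), "dist" ([k1, k2, p1, p2, k3] as OpenCV has them; the pictures are not rectified), "R" (3x3) and "t" (3): a world point X has camera coordinates R X + t. Camera axes: x right, y down, z forward; pixel columns grow to the right and rows downward; lengths in mm; the calibration is good to about 2 mm. A picture is of the moment at which its call begins. camera_info takes no time and is no camera call.
- r.sign_off(): hands the job in; it is judged then, once.
The state is a dict: "clock": time; "qpos": joint angles; "qvel": joint speeds; "joint_efforts": joint torques, N m; "eef_pos": TCP position; "tcp_rot": TCP orientation; "contact_force": force on the tool from outside, world axes, zero at the start; "wrist_torque": the same for the moment, N m; "opening": opening from 0.0 (shut) to 1.0 (fully open); "grasp_force": force on a finger pad.
Only numpy, scipy, OpenCV 4.12 (cv2) and the standard library are available. Lean on these libraries where they do the work, as an engineer would, in place of code of your own. Each camera call takes 0.05 s, during which the arm holds its last target. There are 200 camera calls.

## Working session

There is one attempt and no reset: what is moved stays moved. The work goes in short steps, Python scripts to look and compute and a tool call to move; the robot and the scene stay as the last step left them, time stands still between calls to the robot, and variables do not carry over. Pictures are saved under pics/ and viewed, at most 14 in all, crops included, and the job is handed in when it is done.

Besides the shell and the picture viewer there is one more tool, called after "Emit:" as name(argument=value, ...) on one line, values as JSON. drive_tool: Moves the arm, as the interface text tells. Its arguments: {"type":"object","properties":{"plan":{"type":"array","items":{"type":"object","properties":{"x":{"type":"number"},"y":{"type":"number"},"z":{"type":"number"},"ax":{"type":"number"},"ay":{"type":"number"},"az":{"type":"number"},"hand":{"type":"number"}}}},"grip_force":{"type":"number"}},"required":["plan"]}

```bash
ls; mkdir -p pics; python3 - <<'E'
from rig import monitor, imaging, r
import cv2
for n in("scene","top"):
    f=imaging.grab_frame(n); cv2.imwrite(f"pics/{n}0.png",f[...,::-1]); c=imaging.camera_info(n); print(n,c)
s=monitor.sense(); print(s)
E
```

```text
pics
scene {'mtx': array([[429.90284682,   0.        , 282.0031904 ],
       [  0.        , 429.90284682, 210.19194896],
       [  0.        ,   0.        ,   1.        ]]), 'dist': array([-0.12395535,  0.        ,  0.        ,  0.        ,  0.        ]), 'R': array([[ 0.63579546, -0.77166382,  0.01729403],
       [-0.42685072, -0.37018549, -0.82508252],
       [ 0.64308833,  0.51720175, -0.56474751]]), 't': array([-289.30868647,  293.72851293,  668.13977783])}
top {'mtx': array([[448.5298886 ,   0.        , 276.50914157],
       [  0.        , 448.5298886 , 213.30231556],
       [  0.        ,   0.        ,   1.        ]]), 'dist': array([0.00981982, 0.        , 0.        , 0.        , 0.        ]), 'R': array([[ 0.02140557, -0.99953338,  0.02179027],
       [-0.98626352, -0.02468195, -0.16332506],
       [ 0.16378667, -0.01799488, -0.98633164]]), 't': array([  23.20160836,  528.02680526, 1021.22575206])}
{'clock': 0.1, 'qpos': array([ 1.18561756e+00,  3.53581917e-01,  1.63404322e+00,  5.93701835e-06,
        1.15522245e+00, -2.41232289e-03]), 'qvel': array([ 0.0014884 , -0.00084246, -0.00105869,  0.00024391,  0.00130277,
       -0.0002013 ]), 'joint_efforts': array([-1.39259711e-03, -6.06354904e+01, -3.42816639e+01,  3.94667850e-06,
        3.95844720e-03,  2.87200578e-05]), 'eef_pos': array([233.27564998, 579.37537104, 230.6419504 ]), 'tcp_rot': array([-3.14033773e+00, -8.45597568e-06,  2.75882380e+00]), 'contact_force': array([-0.55978084, -0.32142925,  0.55205341]), 'wrist_torque': array([0.00775044, 0.00223626, 0.02027884]), 'grasp_force': 0.0, 'opening': 0.999210960614783}
```

View pics/top0.png

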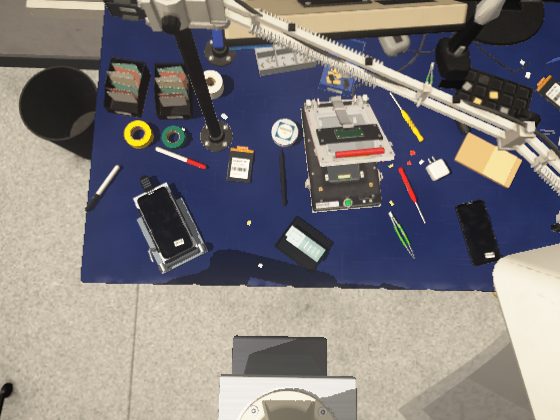

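View pics/scene0.png

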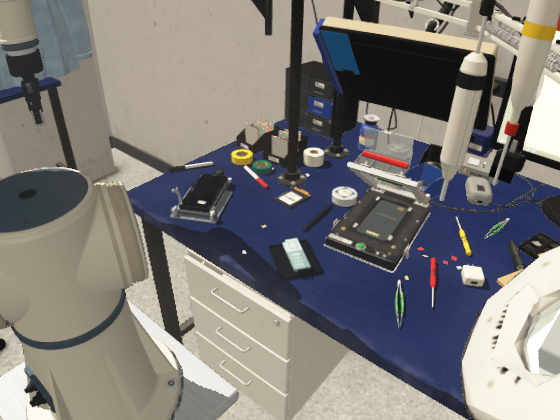

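The top view shows the stand at about (168,230) with its tab at (147,185), and the case with the glass at (305,242). The cell is at (240,165), the spudger at (283,178), the tweezers at (401,235), and a black pole base at (215,135). The scene view shows the same layout, with the stand at (203,197) and the case at (297,257). I'll zoom in on the stand and the case.

```bash
cat > h.py <<'E'
from rig import monitor, imaging, r
import cv2, numpy as np
from scipy.spatial.transform import Rotation as Ro
def proj(n,P):
    c=imaging.camera_info(n); return cv2.projectPoints(np.atleast_2d(np.float64(P)),cv2.Rodrigues(c["R"])[0],c["t"],c["mtx"],c["dist"])[0][:,0]
def ray(n,px):
    c=imaging.camera_info(n); u=cv2.undistortPoints(np.float64(px).reshape(-1,1,2),c["mtx"],c["dist"])[:,0]
    d=np.c_[u,np.ones(len(u))]@c["R"]; return -c["R"].T@c["t"],d
def onz(n,px,z):
    o,d=ray(n,px); return o+d*((z-o[2])/d[:,2])[:,None]
E
python3 - <<'E'
from h import *
s=monitor.sense(); 
for n in("scene","top"): print(proj(n,[s["eef_pos"],[0,0,0]]))
a=cv2.imread("pics/top0.png"); b=cv2.imread("pics/scene0.png")
z=lambda i,x,y,w,h:cv2.resize(i[y:y+h,x:x+w],(400,300),interpolation=cv2.INTER_CUBIC)
cv2.imwrite("pics/z0.png",np.vstack([np.hstack([z(a,105,170,140,105),z(a,265,205,80,60)]),np.hstack([z(b,160,160,100,75),z(b,260,225,80,60)])]))
E
```

```text
[[ 40.19705686 122.99729471]
 [104.63840522 390.26637131]]
[[-23.08574835 348.305463  ]
 [286.72626307 445.82559345]]
```

View pics/z0.png

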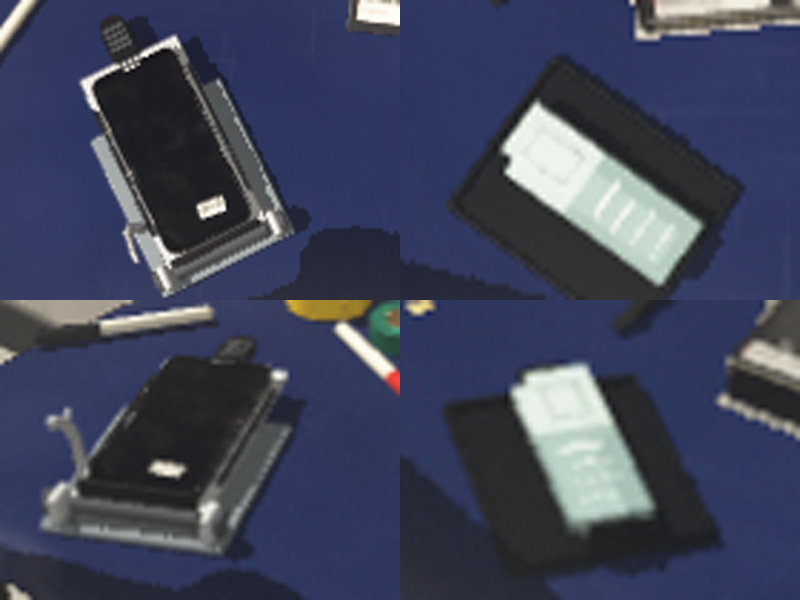

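The crops show the following:
- **Glass:** the notch is at top px (286,237), so the frosted end points up-left in the top view.
- **Stand:** the tab is at about (146,183). The base plate corners are at about (163.5,272.5), (206.5,252), (181,198) and (136.5,219).

Next I'll measure these with masks.

```bash
python3 - <<'E'
from h import *
import itertools
a=cv2.imread("pics/top0.png"); hsv=cv2.cvtColor(a,cv2.COLOR_BGR2HSV)
def comp(m,x,y,w,h):
    k=np.zeros_like(m);k[y:y+h,x:x+w]=m[y:y+h,x:x+w]
    cs,_=cv2.findContours(k,cv2.RETR_EXTERNAL,cv2.CHAIN_APPROX_NONE); return max(cs,key=cv2.contourArea)
# glass
m=((hsv[...,2]>120)&(hsv[...,1]<110)).astype(np.uint8)*255
c=comp(m,270,210,65,55); W=onz("top",c[:,0],22)[:,:2]
R=cv2.minAreaRect(W.astype(np.float32)); print("glass",R,cv2.boxPoints(R).round(1).tolist())
# phone dark & tab
d=((hsv[...,2]<75)&(a[...,0].astype(int)-a[...,2]<25)).astype(np.uint8)*255
c=comp(d,135,185,65,75);W=onz("top",c[:,0],29)[:,:2];R=cv2.minAreaRect(W.astype(np.float32));print("phone",R,cv2.boxPoints(R).round(1).tolist())
# base/non blue stand+tab region
nb=((hsv[...,1]<120)).astype(np.uint8)*255
c=comp(nb,125,170,90,105)
k=np.zeros_like(nb);cv2.drawContours(k,[c],-1,255,-1); cv2.imwrite("pics/m.png",cv2.resize(np.vstack([k[165:280,110:220],d[165:280,110:220],m[165:280,110:220]]),None,fx=1,fy=1))
px=np.float64([[163.5,272.5],[206.5,252],[181,198],[136.5,219]]);X=onz("top",px,6);print("base",X.round(1).tolist())
print("tabpx",onz("top",[[146.3,183.3]],21.5))
# rigid fit
L=np.float64([[-13,61],[-13,-61],[137,-61],[137,61]])
A=X[:,:2];H=(L-L.mean(0)).T@(A-A.mean(0));U,S,V=np.linalg.svd(H);Rm=V.T@U.T;t=A.mean(0)-Rm@L.mean(0)
yaw=np.arctan2(Rm[1,0],Rm[0,0]);print("yaw",np.degrees(yaw),"t",t,"res",(L@Rm.T+t-A).round(1).tolist(),"tab",Rm@[199,0]+t)
P=[[x,y,0] for x in (0,) for y in(0,)]
E
```

```text
glass ((459.78692626953125, -32.205482482910156), (100.07318115234375, 37.31618881225586), 54.44398880004883) [[415.5, -62.099998474121094], [445.8999938964844, -83.80000305175781], [504.1000061035156, -2.299999952316284], [473.70001220703125, 19.399999618530273]]
phone ((496.06341552734375, 302.0069885253906), (173.9286651611328, 84.17909240722656), 29.023969650268555) [[399.6000061035156, 296.6000061035156], [440.3999938964844, 223.0], [592.5, 307.3999938964844], [551.7000122070312, 381.0]]
base [[383.4, 301.7, 6.0], [434.6, 201.7, 6.0], [565.8, 270.4, 6.0], [510.9, 375.1, 6.0]]
tabpx [[596.94093807 353.18318619  21.5       ]]
yaw 28.22767671754296 t [419.0624178  257.88757873] res [[-4.6, 3.8], [1.8, -3.7], [2.9, -1.4], [-0.0, 1.4]] tab [594.39635946 352.00988695]
```

```bash
cat >> h.py <<'E'
def rot(stx,th):
    """tool R: tool x along stand azimuth stx (deg), tilted up by th rad with panel"""
    return (Ro.from_euler("z",stx,degrees=True)*Ro.from_euler("y",-th)*Ro.from_euler("x",np.pi))
def rel(p,R):
    s=monitor.sense(); R0=Ro.from_euler("xyz",s["tcp_rot"]); d=R0.inv().apply(np.array(p)-s["eef_pos"])/50
    v=(R0.inv()*R).as_rotvec(degrees=True)/6
    return d.round(3).tolist(), v.round(2).tolist()
def st():
    s=monitor.sense(); print({k:np.round(s[k],3).tolist() for k in("clock","qpos","eef_pos","tcp_rot","contact_force","opening","grasp_force")})
E
python3 - <<'E'
from h import *
a=cv2.imread("pics/top0.png"); hsv=cv2.cvtColor(a,cv2.COLOR_BGR2HSV)
d=((a.astype(int).max(2)<70)&(a[...,0].astype(int)-a[...,2]<28)).astype(np.uint8)
for v in range(172,196): print(v,"".join(".#"[i] for i in d[v,132:165]))
ys,xs=np.nonzero(d[175:188,132:160]); 
# bright panel rim pts
m=((hsv[...,2]>150)&(hsv[...,1]<60)).astype(np.uint8)
ys,xs=np.nonzero(m[183:270,125:210]);W=onz("top",np.c_[xs+125,ys+183],18.5)[:,:2]
R=cv2.minAreaRect(W.astype(np.float32));print(R)
E
```

```text
172 .................................
173 .................................
174 .................................
175 ............#....................
176 ..........######....#####........
177 .........########.#######........
178 ........######..#########........
179 ........####...###########.......
180 ........##...###.##########......
181 ........#..##...###########......
182 .........#.#..###.##########.....
183 .........#..###...##########.....
184 .........####...##.#########.....
185 .........##...##...#######.......
186 ..........####...#######.........
187 ..........##...########......####
188 ...........###########.....######
189 ............########.....########
190 ............######.....##########
191 .............###......###########
192 ......................###########
193 .....................############
194 ..............##...##############
195 ............#####################
((493.5918884277344, 301.89794921875), (196.78903198242188, 127.06224060058594), 27.98324966430664)
```

```bash
python3 - <<'E'
from h import *
print(rel([598,352.5,110],rot(28.2,0)))
E
```

```text
([-8.461, -1.482, 2.415], [-0.01, 0.01, 21.64])
```

Emit:
drive_tool(plan=[{"x": -0.5,"y": -0.1,"az": 1.3,"hand": 60},{"x": -1,"y": -0.2,"az": 2.6,"hand": 60},{"x": -1.5,"y": -0.3,"az": 3.9,"hand": 60},{"x": -2.1,"y": -0.4,"az": 5.2,"hand": 60},{"x": -2.7,"y": -0.5,"az": 6.5,"hand": 60},{"x": -3.3,"y": -0.6,"az": 7.8,"hand": 60},{"x": -3.9,"y": -0.7,"az": 9.1,"hand": 60},{"x": -4.5,"y": -0.8,"az": 10.4,"hand": 60}])

```text
invalid input
```

```bash
python3 - <<'E'
from h import *
st();print(rel([598,352.5,110],rot(28.2,0)))
E
```

```text
{'clock': 0.1, 'qpos': [1.186, 0.354, 1.634, 0.0, 1.155, -0.002], 'eef_pos': [233.276, 579.375, 230.642], 'tcp_rot': [-3.14, -0.0, 2.759], 'contact_force': [-0.56, -0.321, 0.552], 'opening': 0.999, 'grasp_force': 0.0}
([-8.461, -1.482, 2.415], [-0.01, 0.01, 21.64])
```

Emit:
drive_tool(plan=[{"x": -0.5,"y": -0.1,"z": 0,"ax": 0,"ay": 0,"az": 1.3,"hand": 60},{"x": -1,"y": -0.2,"z": 0,"ax": 0,"ay": 0,"az": 2.6,"hand": 60},{"x": -1.5,"y": -0.3,"z": 0,"ax": 0,"ay": 0,"az": 3.9,"hand": 60},{"x": -2.1,"y": -0.4,"z": 0,"ax": 0,"ay": 0,"az": 5.2,"hand": 60},{"x": -2.7,"y": -0.5,"z": 0,"ax": 0,"ay": 0,"az": 6.5,"hand": 60},{"x": -3.3,"y": -0.6,"z": 0,"ax": 0,"ay": 0,"az": 7.8,"hand": 60},{"x": -3.9,"y": -0.7,"z": 0,"ax": 0,"ay": 0,"az": 9.1,"hand": 60},{"x": -4.5,"y": -0.8,"z": 0,"ax": 0,"ay": 0,"az": 10.4,"hand": 60}], grip_force=40)

```text
clock: 0.9
eef_pos: [428.1, 457.7, 230.9]
tcp_rot: [-3.141, 0.0, 1.664]
contact_force: [-0.5, 0.0, 0.1]
opening: 0.703
grasp_force: 0.0
```

```bash
python3 - <<'E'
from h import *
st();print(rel([598,352.5,110],rot(28.2,0)))
E
```

```text
{'clock': 0.9, 'qpos': [0.816, 0.356, 1.629, 0.0, 1.157, 0.723], 'eef_pos': [428.051, 457.7, 230.919], 'tcp_rot': [-3.141, 0.0, 1.664], 'contact_force': [-0.476, 0.005, 0.078], 'opening': 0.703, 'grasp_force': 0.0}
([-2.41, 3.189, 2.418], [-0.0, 0.01, 11.19])
```

Emit:
drive_tool(plan=[{"x": -0.3,"y": 0.4,"z": 0.3,"ax": 0,"ay": 0,"az": 1.4,"hand": 60},{"x": -0.6,"y": 0.8,"z": 0.6,"ax": 0,"ay": 0,"az": 2.8,"hand": 60},{"x": -0.9,"y": 1.2,"z": 0.9,"ax": 0,"ay": 0,"az": 4.2,"hand": 60},{"x": -1.2,"y": 1.6,"z": 1.2,"ax": 0,"ay": 0,"az": 5.6,"hand": 60},{"x": -1.5,"y": 2.0,"z": 1.5,"ax": 0,"ay": 0,"az": 7.0,"hand": 60},{"x": -1.8,"y": 2.4,"z": 1.8,"ax": 0,"ay": 0,"az": 8.4,"hand": 60},{"x": -2.1,"y": 2.8,"z": 2.1,"ax": 0,"ay": 0,"az": 9.8,"hand": 60},{"x": -2.4,"y": 3.2,"z": 2.4,"ax": 0,"ay": 0,"az": 11.2,"hand": 60}])

```text
clock: 1.7
eef_pos: [598.9, 354.2, 110.2]
tcp_rot: [-3.142, 0.001, 0.491]
contact_force: [0.4, 0.8, 0.3]
opening: 0.701
grasp_force: 0.0
```

```bash
python3 - <<'E'
from h import *
st();print(rel([598,352.5,6],rot(28.2,0)))
a=imaging.grab_frame("top")[...,::-1];b=imaging.grab_frame("scene")[...,::-1]
z=lambda i,x,y,w,h:cv2.resize(i[y:y+h,x:x+w],(400,300),interpolation=cv2.INTER_CUBIC)
cv2.imwrite("pics/z1.png",np.hstack([z(a,100,140,140,105),z(b,130,90,160,120)]))
E
```

```text
{'clock': 1.7, 'qpos': [0.532, 0.581, 1.561, 0.0, 1.001, 1.612], 'eef_pos': [598.887, 354.221, 110.201], 'tcp_rot': [-3.142, 0.001, 0.491], 'contact_force': [0.429, 0.76, 0.264], 'opening': 0.701, 'grasp_force': 0.0}
([-0.03, 0.022, 2.084], [-0.0, 0.01, -0.01])
```

View pics/z1.png

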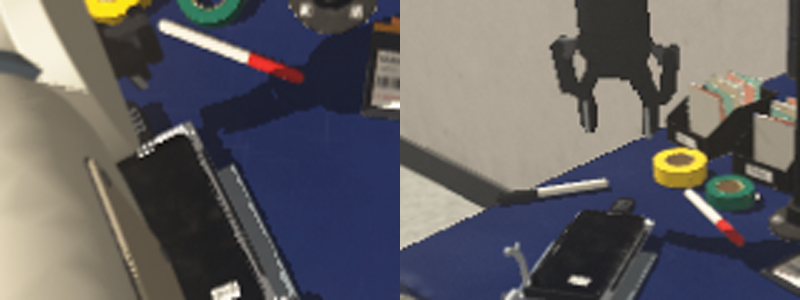

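The top crop shows the arm partly covering the stand. In the scene crop the open fingers, at (590,125) and (650,130), straddle the column of the tab at (622,205). I'll descend and pinch.

Emit:
drive_tool(plan=[{"x": -0.03,"y": 0.02,"z": 0.6,"ax": 0,"ay": 0,"az": 0,"hand": 60},{"x": -0.03,"y": 0.02,"z": 1.1,"ax": 0,"ay": 0,"az": 0,"hand": 60},{"x": -0.03,"y": 0.02,"z": 1.5,"ax": 0,"ay": 0,"az": 0,"hand": 60},{"x": -0.03,"y": 0.02,"z": 1.8,"ax": 0,"ay": 0,"az": 0,"hand": 60},{"x": -0.03,"y": 0.02,"z": 2.0,"ax": 0,"ay": 0,"az": 0,"hand": 60},{"x": -0.03,"y": 0.02,"z": 2.08,"ax": 0,"ay": 0,"az": 0,"hand": 60},{"x": -0.03,"y": 0.02,"z": 2.08,"ax": 0,"ay": 0,"az": 0,"hand": 60}])

```text
clock: 2.5
eef_pos: [597.4, 353.6, 7.3]
tcp_rot: [-3.142, 0.0, 0.497]
contact_force: [0.1, 0.2, 0.2]
opening: 0.706
grasp_force: 0.0
```

Emit:
drive_tool(plan=[{"x": 0,"y": 0,"z": 0,"ax": 0,"ay": 0,"az": 0,"hand": 35},{"x": 0,"y": 0,"z": 0,"ax": 0,"ay": 0,"az": 0,"hand": 26},{"x": 0,"y": 0,"z": 0,"ax": 0,"ay": 0,"az": 0,"hand": 20},{"x": 0,"y": 0,"z": 0,"ax": 0,"ay": 0,"az": 0,"hand": 18},{"x": 0,"y": 0,"z": 0,"ax": 0,"ay": 0,"az": 0,"hand": 18},{"x": 0,"y": 0,"z": 0,"ax": 0,"ay": 0,"az": 0,"hand": 18},{"x": 0,"y": 0,"z": 0,"ax": 0,"ay": 0,"az": 0,"hand": 18}], grip_force=40)

```text
clock: 3.2
eef_pos: [597.6, 354.5, 8.4]
tcp_rot: [-3.141, -0.001, 0.497]
contact_force: [-3.4, 3.9, 4.1]
opening: 0.268
grasp_force: 41.7
```

```bash
python3 - <<'E'
from h import *
st()
s=monitor.sense()
# arc: rotate TCP about hinge axis
H=np.array([418.2,256.1,16]);R0=Ro.from_euler("xyz",s["tcp_rot"]);ax=R0.apply([0,1,0])
for th in (6,12,18,24,30,36,42,44,45,46):
    q=Ro.from_rotvec(ax*np.radians(th));p=H+q.apply(s["eef_pos"]-H);print(th,(R0.inv().apply(p-s["eef_pos"])/50).round(3))
E
```

```text
{'clock': 3.2, 'qpos': [0.533, 0.704, 1.604, 0.001, 0.832, 1.606], 'eef_pos': [597.612, 354.499, 8.414], 'tcp_rot': [-3.141, -0.001, 0.497], 'contact_force': [-3.392, 3.916, 4.053], 'opening': 0.268, 'grasp_force': 41.68}
6 [-0.006  0.    -0.429]
12 [-0.057  0.    -0.854]
18 [-0.152 -0.    -1.272]
24 [-0.29  -0.    -1.678]
30 [-0.469 -0.    -2.067]
36 [-0.689  0.    -2.435]
42 [-0.946 -0.    -2.779]
44 [-1.039 -0.    -2.887]
45 [-1.087 -0.    -2.94 ]
46 [-1.136  0.    -2.992]
```

Emit:
drive_tool(plan=[{"x": 0,"y": 0,"z": -0.215,"ax": 0,"ay": 0.5,"az": 0,"hand": 18},{"x": -0.006,"y": 0,"z": -0.429,"ax": 0,"ay": 1,"az": 0,"hand": 18},{"x": -0.026,"y": 0,"z": -0.642,"ax": 0,"ay": 1.5,"az": 0,"hand": 18},{"x": -0.057,"y": 0,"z": -0.854,"ax": 0,"ay": 2,"az": 0,"hand": 18},{"x": -0.1,"y": 0,"z": -1.064,"ax": 0,"ay": 2.5,"az": 0,"hand": 18},{"x": -0.152,"y": 0,"z": -1.272,"ax": 0,"ay": 3,"az": 0,"hand": 18},{"x": -0.217,"y": 0,"z": -1.477,"ax": 0,"ay": 3.5,"az": 0,"hand": 18},{"x": -0.29,"y": 0,"z": -1.678,"ax": 0,"ay": 4,"az": 0,"hand": 18}])

```text
clock: 4.0
eef_pos: [584.6, 347.4, 92.0]
tcp_rot: [-3.141, -0.422, 0.497]
contact_force: [-0.3, 6.1, -6.0]
opening: 0.264
grasp_force: 40.5
```

```bash
python3 - <<'E'
from h import *
st()
s=monitor.sense()
H=np.array([418.2,256.1,16]);d=s["eef_pos"]-H;R0=Ro.from_euler("xyz",s["tcp_rot"]);ax=R0.apply([0,1,0])
print("tilt",np.degrees(np.arcsin(R0.apply([1,0,0])[2])))
for th in (3,6,9,12,15,18,20,21,22,23):
    q=Ro.from_rotvec(ax*np.radians(th));p=H+q.apply(s["eef_pos"]-H);print(th,(R0.inv().apply(p-s["eef_pos"])/50).round(3))
E
```

```text
{'clock': 4.0, 'qpos': [0.543, 0.447, 1.945, -0.056, 0.328, 1.666], 'eef_pos': [584.606, 347.393, 92.03], 'tcp_rot': [-3.141, -0.422, 0.497], 'contact_force': [-0.261, 6.062, -6.004], 'opening': 0.264, 'grasp_force': 40.49}
tilt 24.1902534804895
3 [ 0.003 -0.    -0.214]
6 [-0.005 -0.    -0.428]
9 [-0.024  0.    -0.641]
12 [-0.054  0.    -0.853]
15 [-0.096 -0.    -1.063]
18 [-0.148  0.    -1.271]
20 [-0.189 -0.    -1.408]
21 [-0.211 -0.    -1.475]
22 [-0.234 -0.    -1.543]
23 [-0.259  0.    -1.61 ]
```

```bash
python3 - <<'E'
from h import *
s=monitor.sense()
H=np.array([418.2,256.1,16]);R0=Ro.from_euler("xyz",s["tcp_rot"]);ax=R0.apply([0,1,0])
C0=s["eef_pos"]-9*R0.apply([0,0,1]);d=C0-H;h=np.hypot(d[0],d[1]);print("C angle",np.degrees(np.arctan2(d[2],h)),np.linalg.norm(d))
for k in range(1,8):
    th=3*k;dt=-1.5*k
    C=H+Ro.from_rotvec(ax*np.radians(th)).apply(C0-H); R=Ro.from_rotvec(ax*np.radians(dt))*R0
    p=C+9*R.apply([0,0,1]);print(th,(R0.inv().apply(p-s["eef_pos"])/50).round(3),dt/6)
E
```

```text
C angle 24.352562287191013 204.29237221048874
3 [-0.011  0.    -0.214] -0.25
6 [-0.033 -0.    -0.427] -0.5
9 [-0.066  0.    -0.64 ] -0.75
12 [-0.111  0.    -0.85 ] -1.0
15 [-0.166  0.    -1.059] -1.25
18 [-0.232  0.    -1.264] -1.5
21 [-0.308 -0.    -1.466] -1.75
```

Emit:
drive_tool(plan=[{"x": -0.011,"y": 0,"z": -0.214,"ax": 0,"ay": -0.25,"az": 0,"hand": 18},{"x": -0.033,"y": 0,"z": -0.427,"ax": 0,"ay": -0.5,"az": 0,"hand": 18},{"x": -0.066,"y": 0,"z": -0.64,"ax": 0,"ay": -0.75,"az": 0,"hand": 18},{"x": -0.11,"y": 0,"z": -0.85,"ax": 0,"ay": -1.0,"az": 0,"hand": 18},{"x": -0.166,"y": 0,"z": -1.06,"ax": 0,"ay": -1.25,"az": 0,"hand": 18},{"x": -0.232,"y": 0,"z": -1.264,"ax": 0,"ay": -1.5,"az": 0,"hand": 18},{"x": -0.308,"y": 0,"z": -1.466,"ax": 0,"ay": -1.75,"az": 0,"hand": 18},{"x": -0.308,"y": 0,"z": -1.466,"ax": 0,"ay": -1.75,"az": 0,"hand": 18}])

```text
clock: 4.8
eef_pos: [543.3, 325.0, 151.1]
tcp_rot: [-3.141, -0.23, 0.497]
contact_force: [-7.2, 3.5, -3.9]
opening: 0.265
grasp_force: 41.7
```

```bash
python3 - <<'E'
from h import *
st();s=monitor.sense()
H=np.array([418.2,256.1,16]);R0=Ro.from_euler("xyz",s["tcp_rot"])
d=s["eef_pos"]-9*R0.apply([0,0,1])-H;print("C angle",np.degrees(np.arctan2(d[2],np.hypot(d[0],d[1]))),np.linalg.norm(d))
a=imaging.grab_frame("top")[...,::-1];b=imaging.grab_frame("scene")[...,::-1]
z=lambda i,x,y,w,h:cv2.resize(i[y:y+h,x:x+w],(400,300),interpolation=cv2.INTER_CUBIC)
cv2.imwrite("pics/z2.png",np.hstack([z(a,105,170,140,105),z(b,150,110,120,90)]))
E
```

```text
{'clock': 4.8, 'qpos': [0.542, 0.349, 1.864, -0.014, 0.699, 1.626], 'eef_pos': [543.284, 324.969, 151.101], 'tcp_rot': [-3.141, -0.23, 0.497], 'contact_force': [-7.152, 3.519, -3.927], 'opening': 0.265, 'grasp_force': 41.658}
C angle 45.6290098144427 201.25800492965374
```

View pics/z2.png

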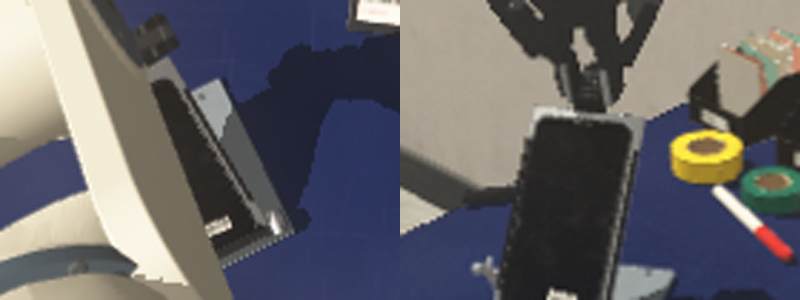

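The scene crop shows the phone still seated on the panel at about 45°, with the tab held in the fingers at (587,85). I'll release it and back off upwards.

Emit:
drive_tool(plan=[{"x": 0,"y": 0,"z": 0,"ax": 0,"ay": 0,"az": 0,"hand": 30},{"x": 0,"y": 0,"z": 0,"ax": 0,"ay": 0,"az": 0,"hand": 50},{"x": 0,"y": 0,"z": 0,"ax": 0,"ay": 0,"az": 0,"hand": 50},{"x": 0,"y": 0,"z": 0,"ax": 0,"ay": 0,"az": 0,"hand": 50},{"x": 0,"y": 0,"z": -0.3,"ax": 0,"ay": 0,"az": 0,"hand": 50},{"x": 0,"y": 0,"z": -0.8,"ax": 0,"ay": 0,"az": 0,"hand": 50},{"x": 0,"y": 0,"z": -1.4,"ax": 0,"ay": 0,"az": 0,"hand": 50},{"x": 0,"y": 0,"z": -2.0,"ax": 0,"ay": 0,"az": 0,"hand": 50}])

```text
clock: 5.7
eef_pos: [525.2, 314.1, 251.1]
tcp_rot: [3.142, -0.236, 0.497]
contact_force: [0.3, -0.2, 0.3]
opening: 0.589
grasp_force: 0.0
```

```bash
python3 - <<'E'
from h import *
st()
G=np.array([459.8,-32.2,19]); u=np.array([np.cos(np.radians(54.4)),np.sin(np.radians(54.4)),0])
g=G+25*u
for t in (0,-25):
    R=rot(54.4,np.radians(t)); print(t,rel(g+[0,0,150],R), R.apply([0,0,1]))
E
```

```text
{'clock': 5.7, 'qpos': [0.543, 0.198, 1.821, -0.014, 0.887, 1.624], 'eef_pos': [525.25, 314.132, 251.113], 'tcp_rot': [3.142, -0.236, 0.497], 'contact_force': [0.329, -0.199, 0.257], 'opening': 0.589, 'grasp_force': 0.0}
0 ([-4.275, 5.247, 0.661], [0.51, -2.21, -4.3]) [ 9.95761244e-17 -7.12895032e-17 -1.00000000e+00]
-25 ([-4.275, 5.247, 0.661], [-0.44, -6.31, -4.38]) [-0.2460158  -0.34363123 -0.90630779]
```

```bash
python3 - <<'E'
from h import *
from scipy.optimize import least_squares
D=[([.354,1.634,1.155],[233.276,579.375,230.642]),([.581,1.561,1.001],[598.887,354.221,110.2]),([.704,1.604,.832],[597.6,354.5,8.41]),([.447,1.945,.328],[584.6,347.4,92.03]),([.349,1.864,.699],[543.28,324.97,151.1]),([.198,1.821,.887],[525.25,314.13,251.1])]
def fk(v,q):
    a,h,L2,L3,e,T=v;A=q[0]+q[1];P=A+q[2]
    return np.array([a+L2*np.sin(q[0])+L3*np.sin(A)+e*np.cos(A)+T*np.sin(P),h+L2*np.cos(q[0])+L3*np.cos(A)-e*np.sin(A)+T*np.cos(P)])
f=lambda v:np.concatenate([fk(v,q)-[np.hypot(*p[:2]),p[2]] for q,p in D]+[[1e-2*v[4]]])
S=least_squares(f,[0,200,450,400,0,250]);v=S.x;print(v.round(1),f(v).round(1))
for r,z in((567,145),(475,25)):
  for t in(0,10,15,20,25,30,45):
    s=least_squares(lambda q:np.r_[fk(v,q)-[r,z],10*(sum(q)-np.pi+np.radians(t))],[.3,1.9,.7]);print(r,z,t,s.x.round(2),round(s.cost,3))
E
```

```text
[ -1.3 295.1 568.8 495.5  58.4 343.7] [ 0.1  0.1 -0.2 -0.4  0.1  0.2 -0.  -0.1  0.1  0.2 -0.   0.1  0.6]
567 145 0 [0.36 1.84 0.94] 0.0
567 145 10 [0.29 1.97 0.72] 0.0
567 145 15 [0.25 2.03 0.6 ] 0.0
567 145 20 [0.23 2.09 0.47] 0.0
567 145 25 [0.21 2.16 0.34] 0.0
567 145 30 [0.2  2.22 0.2 ] 0.0
567 145 45 [ 0.24  2.39 -0.27] 0.0
475 25 0 [0.44 2.1  0.6 ] 0.0
475 25 10 [0.39 2.22 0.35] 0.0
475 25 15 [0.38 2.28 0.22] 0.0
475 25 20 [0.38 2.34 0.07] 0.0
475 25 25 [ 0.39  2.4  -0.08] 0.0
475 25 30 [ 0.41  2.46 -0.25] 0.0
475 25 45 [ 0.62  2.6  -0.87] 0.0
```

```bash
cat >> h.py <<'E'
G=np.array([459.8,-32.2,19]); U=np.array([np.cos(np.radians(54.4)),np.sin(np.radians(54.4)),0])
RG=rot(54.4,np.radians(-25)); PG=G+24*U+11*RG.apply([0,0,1])
E
python3 - <<'E'
from h import *
print(PG,rel(PG+[0,0,150],RG))
E
```

```text
[471.06477751 -16.46552527   9.03061434] ([-4.421, 5.296, 0.832], [-0.44, -6.31, -4.38])
```

Emit:
drive_tool(plan=[{"x": -0.5,"y": 0.65,"z": 0,"ax": -0.05,"ay": -0.8,"az": -0.55,"hand": 50},{"x": -1.1,"y": 1.3,"z": 0.1,"ax": -0.1,"ay": -1.6,"az": -1.1,"hand": 50},{"x": -1.65,"y": 2.0,"z": 0.2,"ax": -0.15,"ay": -2.4,"az": -1.65,"hand": 50},{"x": -2.2,"y": 2.65,"z": 0.3,"ax": -0.2,"ay": -3.2,"az": -2.2,"hand": 50},{"x": -2.8,"y": 3.3,"z": 0.4,"ax": -0.27,"ay": -4.0,"az": -2.75,"hand": 50},{"x": -3.35,"y": 4.0,"z": 0.5,"ax": -0.33,"ay": -4.8,"az": -3.3,"hand": 50},{"x": -3.9,"y": 4.65,"z": 0.65,"ax": -0.4,"ay": -5.6,"az": -3.85,"hand": 48},{"x": -4.42,"y": 5.3,"z": 0.83,"ax": -0.44,"ay": -6.31,"az": -4.38,"hand": 48}])

```text
clock: 6.5
eef_pos: [471.9, -17.9, 158.2]
tcp_rot: [3.141, 0.439, 0.951]
contact_force: [0.6, -0.1, -0.1]
opening: 0.564
grasp_force: 0.0
```

```bash
python3 - <<'E'
from h import *
st(); print(rel(PG+[0,0,60],RG))
f=imaging.grab_frame("top"); cv2.imwrite("pics/top2.png",f[...,::-1])
f2=imaging.grab_frame("scene"); cv2.imwrite("pics/scene2.png",f2[...,::-1])
E
```

```text
{'clock': 6.5, 'qpos': [0.176, 0.385, 1.853, -0.32, 1.242, 0.952], 'eef_pos': [471.942, -17.945, 158.189], 'tcp_rot': [3.141, 0.439, 0.951], 'contact_force': [0.557, -0.079, -0.087], 'opening': 0.564, 'grasp_force': 0.0}
([0.77, -0.032, 1.609], [0.01, 0.02, 0.01])
```

View pics/scene2.png

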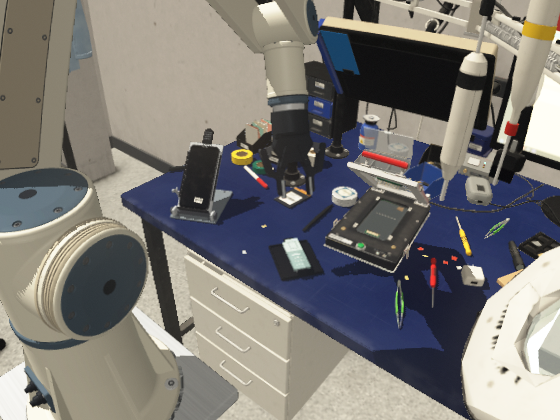

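View pics/top2.png

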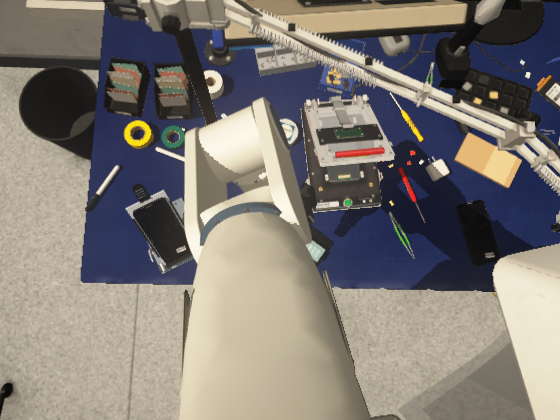

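In the scene view the hand is at (293,185), hovering above the glass at (297,255), and the phone stands tilted at (200,180) with the tab at (208,135). In the top view the tab is at about (140,190) and the arm hides the glass. I'll cross-check the glass from the scene camera and triangulate the tilted panel.

```bash
python3 - <<'E'
from h import *
b=cv2.imread("pics/scene2.png");a=cv2.imread("pics/top2.png");hsv=cv2.cvtColor(b,cv2.COLOR_BGR2HSV)
m=((hsv[...,2]>120)&(hsv[...,1]<110)).astype(np.uint8);k=np.zeros_like(m);k[235:282,275:325]=m[235:282,275:325]
c=max(cv2.findContours(k,0,cv2.CHAIN_APPROX_NONE)[0],key=cv2.contourArea)
R=cv2.minAreaRect(onz("scene",c[:,0],21)[:,:2].astype(np.float32));print("glass",R)
# predicted geometry of panel at angles, in both images
y=np.radians(28.2);H=np.array([418.2,256.1,16]);
def S(x,yy,z,th):
    q=[x*np.cos(th)-z*np.sin(th),yy,x*np.sin(th)+z*np.cos(th)];return H+Ro.from_euler("z",y).apply(q)
for d in(41,45,49):
    th=np.radians(d)
    for n in("top","scene"): print(d,n,proj(n,[S(224,0,5.5,th),S(184,45,2.5,th),S(184,-45,2.5,th)]).round(1).tolist())
z=lambda i,x,y,w,h:cv2.resize(i[y:y+h,x:x+w],(400,300),interpolation=cv2.INTER_CUBIC)
cv2.imwrite("pics/z3.png",np.hstack([z(a,115,175,100,75),z(b,155,125,120,90)]))
E
```

```text
glass ((459.6015625, -31.987987518310547), (104.39680480957031, 39.671539306640625), 55.25678634643555)
41 top [[135.9, 182.9], [125.8, 206.6], [164.2, 188.2]]
41 scene [[210.6, 130.0], [191.4, 142.9], [224.4, 146.2]]
45 top [[136.5, 186.3], [126.2, 209.6], [165.0, 190.9]]
45 scene [[208.9, 127.7], [189.8, 141.1], [223.1, 144.4]]
49 top [[137.4, 190.2], [126.8, 212.8], [166.0, 194.0]]
49 scene [[207.0, 125.7], [188.1, 139.6], [221.7, 142.9]]
```

View pics/z3.png

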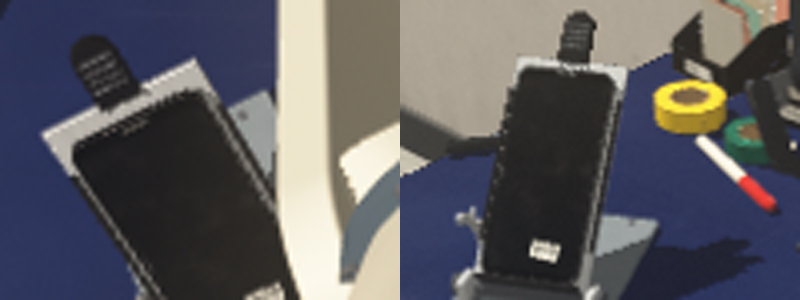

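The tilted panel's tab tip is at top (137,184) and scene (209,128.6), with corners at top (125,208) and (164,189). That matches a panel angle of about 43–44°, so step 1 is good. The glass fix agrees across both cameras to within 1 mm. Now I'll descend onto the glass.

```bash
python3 - <<'E'
from h import *
for dz in (50,15,0): print(dz,rel(PG+[0,0,dz],RG))
y=np.radians(28.2);H=np.array([418.2,256.1,16]);th=np.radians(43.4)
Rs=Ro.from_euler("z",y)*Ro.from_euler("y",-th)
def onp(n,px,z):
    o,d=ray(n,px);nv=Rs.apply([0,0,1]);t=((H+z*nv-o)@nv)/(d@nv);return Rs.inv().apply(o+d*t[:,None]-H)
print(onp("scene",[[204.8,145.4],[195.3,207.2],[190,176],[215,176]],12).round(1).tolist())
print(onp("top",[[149,206]],12).round(1).tolist())
E
```

```text
50 ([0.883, -0.011, 1.731], [-0.03, 0.06, 0.01])
15 ([1.183, -0.009, 2.364], [-0.03, 0.06, 0.01])
0 ([1.311, -0.008, 2.635], [-0.03, 0.06, 0.01])
[[174.7, 0.8, 12.0], [13.3, -7.4, 12.0], [90.4, 22.8, 12.0], [97.8, -41.8, 12.0]]
[[170.2, -0.1, 12.0]]
```

Emit:
drive_tool(plan=[{"x": 0.25,"y": 0,"z": 0.5,"ax": 0,"ay": 0,"az": 0,"hand": 49},{"x": 0.5,"y": -0.01,"z": 1.0,"ax": 0,"ay": 0,"az": 0,"hand": 49},{"x": 0.75,"y": -0.01,"z": 1.5,"ax": 0,"ay": 0,"az": 0,"hand": 49},{"x": 0.95,"y": -0.01,"z": 1.9,"ax": 0,"ay": 0,"az": 0,"hand": 49},{"x": 1.1,"y": -0.01,"z": 2.2,"ax": 0,"ay": 0,"az": 0,"hand": 49},{"x": 1.2,"y": -0.01,"z": 2.4,"ax": 0,"ay": 0,"az": 0,"hand": 49},{"x": 1.28,"y": -0.01,"z": 2.57,"ax": 0,"ay": 0,"az": 0,"hand": 49},{"x": 1.28,"y": -0.01,"z": 2.57,"ax": 0,"ay": 0,"az": 0,"hand": 49}])

```text
clock: 7.4
eef_pos: [473.1, -13.0, 13.3]
tcp_rot: [-3.141, 0.437, 0.95]
contact_force: [1.0, -0.6, 0.7]
opening: 0.574
grasp_force: 0.0
```

```bash
python3 - <<'E'
from h import *
st(); print(rel(PG,RG))
b=imaging.grab_frame("scene")[...,::-1]
cv2.imwrite("pics/z4.png",cv2.resize(b[190:300,230:380],(800,587),interpolation=cv2.INTER_CUBIC))
E
```

```text
{'clock': 7.4, 'qpos': [0.183, 0.612, 1.906, -0.361, 0.98, 1.061], 'eef_pos': [473.075, -12.999, 13.255], 'tcp_rot': [-3.141, 0.437, 0.95], 'contact_force': [0.97, -0.616, 0.73], 'opening': 0.574, 'grasp_force': 0.0}
([-0.036, 0.008, 0.11], [-0.01, 0.01, 0.0])
```

View pics/z4.png

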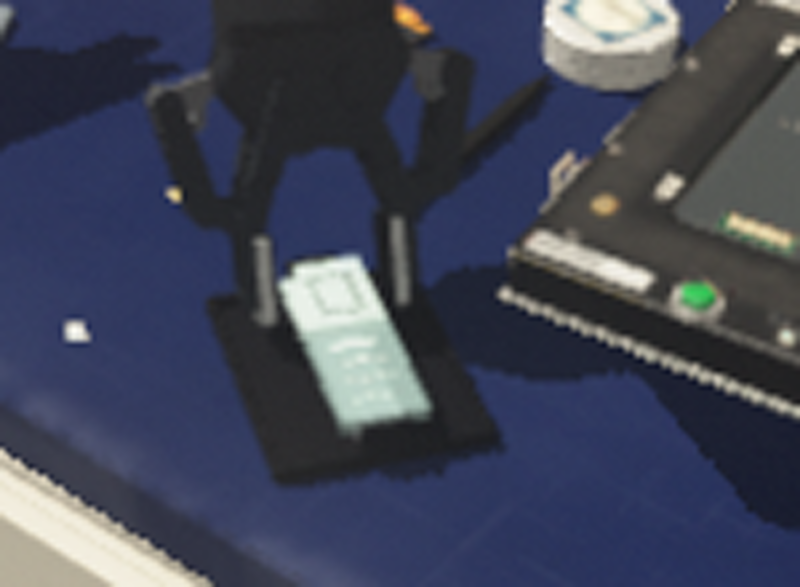

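The fingers straddle the frosted, notched end, with tips at crop (265,320) and (400,300) on either side of it. I'll go the last few millimetres and close.

Emit:
drive_tool(plan=[{"x": -0.03,"y": 0.01,"z": 0.05,"ax": 0,"ay": 0,"az": 0,"hand": 49},{"x": -0.04,"y": 0.01,"z": 0.1,"ax": 0,"ay": 0,"az": 0,"hand": 44},{"x": -0.04,"y": 0.01,"z": 0.1,"ax": 0,"ay": 0,"az": 0,"hand": 39},{"x": -0.04,"y": 0.01,"z": 0.1,"ax": 0,"ay": 0,"az": 0,"hand": 35},{"x": -0.04,"y": 0.01,"z": 0.1,"ax": 0,"ay": 0,"az": 0,"hand": 31},{"x": -0.04,"y": 0.01,"z": 0.1,"ax": 0,"ay": 0,"az": 0,"hand": 31},{"x": -0.04,"y": 0.01,"z": 0.1,"ax": 0,"ay": 0,"az": 0,"hand": 31}], grip_force=50)

```text
clock: 8.15
eef_pos: [471.4, -16.6, 10.5]
tcp_rot: [3.142, 0.437, 0.949]
contact_force: [-1.6, 0.2, 5.7]
opening: 0.406
grasp_force: 49.6
```

Emit:
drive_tool(plan=[{"x": 0,"y": 0,"z": 0,"ax": 0,"ay": 0,"az": 0,"hand": 31},{"x": -0.04,"y": 0,"z": -0.09,"ax": 0,"ay": 0,"az": 0,"hand": 31},{"x": -0.12,"y": 0,"z": -0.27,"ax": 0,"ay": 0,"az": 0,"hand": 31},{"x": -0.25,"y": 0,"z": -0.54,"ax": 0,"ay": 0,"az": 0,"hand": 31},{"x": -0.42,"y": 0,"z": -0.9,"ax": 0,"ay": 0,"az": 0,"hand": 31},{"x": -0.63,"y": 0,"z": -1.36,"ax": 0,"ay": 0,"az": 0,"hand": 31},{"x": -0.85,"y": 0,"z": -1.8,"ax": 0,"ay": 0,"az": 0,"hand": 31},{"x": -0.85,"y": 0,"z": -1.8,"ax": 0,"ay": 0,"az": 0,"hand": 31}])

```text
clock: 8.95
eef_pos: [473.0, -16.6, 113.1]
tcp_rot: [3.137, 0.433, 0.948]
contact_force: [0.7, -0.1, -0.8]
opening: 0.403
grasp_force: 49.9
```

```bash
python3 - <<'E'
from h import *
st(); 
b=imaging.grab_frame("scene")[...,::-1];a=imaging.grab_frame("top")[...,::-1]
z=lambda i,x,y,w,h:cv2.resize(i[y:y+h,x:x+w],(400,300),interpolation=cv2.INTER_CUBIC)
cv2.imwrite("pics/z5.png",np.hstack([z(b,230,170,120,90),z(a,260,180,100,75)]))
# where should glass corners be if rigid with tool
s=monitor.sense();R=Ro.from_euler("xyz",s["tcp_rot"]);c=lambda X:s["eef_pos"]+R.apply(RG.inv().apply(np.array(X)-PG))
V=np.array([-U[1],U[0],0]);K=[c(G+i*50*U+j*18*V+[0,0,3]) for i,j in((1,1),(1,-1),(-1,-1),(-1,1))];print(np.round(K,1).tolist(),((proj("scene",K)-[230,170])/.3).round(0).tolist())
E
```

```text
{'clock': 8.95, 'qpos': [0.177, 0.447, 1.881, -0.329, 1.152, 0.986], 'eef_pos': [473.031, -16.638, 113.136], 'tcp_rot': [3.137, 0.433, 0.948], 'contact_force': [0.671, -0.115, -0.765], 'opening': 0.403, 'grasp_force': 49.933}
[[474.7, 18.6, 123.5], [504.0, -2.3, 123.5], [445.8, -83.6, 123.4], [416.5, -62.7, 123.3]] [[174.0, 106.0], [228.0, 99.0], [277.0, 189.0], [218.0, 198.0]]
```

View pics/z5.png

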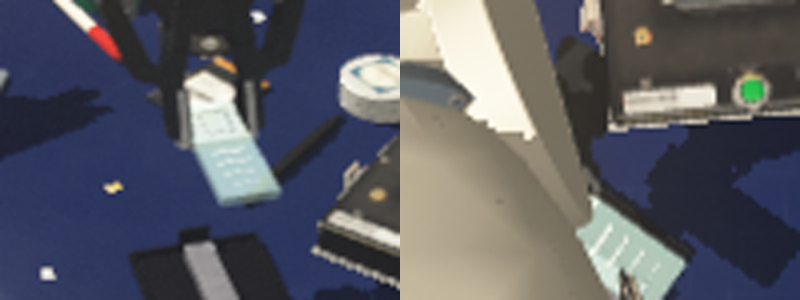

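The glass is held by its frosted end and is clear of the case. Its clear-end corners, at crop (280,190) and (222,205), are where a rigid grip would put them. Next I'll work out the presentation pose.

```bash
cat >> h.py <<'E'
HG=np.array([418.2,256.1,16]);TH=np.radians(43.4);RS=Ro.from_euler("z",28.2,degrees=True)*Ro.from_euler("y",-TH)
R0G=Ro.from_euler("z",54.4,degrees=True); RF=RS*R0G.inv()*RG
def fin(dn,px=92,py=0,pz=38.5):
    w=HG+RS.apply([px,py,pz+dn]); return w+RS.apply(R0G.inv().apply(PG-(G-21*U)))
E
python3 - <<'E'
from h import *
for d in(110,0): print(d,fin(d).round(1),rel(fin(d),RF))
print(RF.as_euler("xyz"))
E
```

```text
110 [419.1 256.6 207.6] ([2.655, -4.034, -3.381], [0.27, 7.09, 4.46])
0 [485.7 292.3 127.7] ([4.559, -3.369, -2.503], [0.27, 7.09, 4.46])
[ 3.14159265 -0.32114058  0.49218285]
```

```bash
python3 - <<'E'
from h import *
from scipy.optimize import least_squares
v=[-1.3,295.1,568.8,495.5,58.4,343.7]
def fk(v,q):
    a,h,L2,L3,e,T=v;A=q[0]+q[1];P=A+q[2]
    return np.array([a+L2*np.sin(q[0])+L3*np.sin(A)+e*np.cos(A)+T*np.sin(P),h+L2*np.cos(q[0])+L3*np.cos(A)-e*np.sin(A)+T*np.cos(P)])
for d in(110,80,50,0):
    p=fin(d);s=least_squares(lambda q:np.r_[fk(v,q)-[np.hypot(*p[:2]),p[2]],10*(sum(q)-np.pi+.321)],[.3,1.9,.7]);print(d,p.round(),s.x.round(2),rel(p,RF)[0])
E
```

```text
110 [419. 257. 208.] [0.02 2.16 0.64] [2.655, -4.034, -3.381]
80 [437. 266. 186.] [0.09 2.14 0.59] [3.175, -3.853, -3.142]
50 [455. 276. 164.] [0.15 2.13 0.54] [3.694, -3.671, -2.902]
0 [486. 292. 128.] [0.26 2.09 0.47] [4.559, -3.369, -2.503]
```

Every pose is well away from the wrist singularity. I'll move to the pre-pose 110 mm out along the screen normal.

Emit:
drive_tool(plan=[{"x": 0.2,"y": -0.3,"z": -0.6,"ax": 0.02,"ay": 0.6,"az": 0.4,"hand": 31},{"x": 0.5,"y": -0.8,"z": -1.1,"ax": 0.06,"ay": 1.5,"az": 1.0,"hand": 31},{"x": 0.85,"y": -1.4,"z": -1.6,"ax": 0.1,"ay": 2.5,"az": 1.6,"hand": 31},{"x": 1.25,"y": -2.0,"z": -2.1,"ax": 0.14,"ay": 3.5,"az": 2.25,"hand": 31},{"x": 1.65,"y": -2.6,"z": -2.5,"ax": 0.18,"ay": 4.5,"az": 2.9,"hand": 31},{"x": 2.05,"y": -3.2,"z": -2.9,"ax": 0.22,"ay": 5.5,"az": 3.5,"hand": 31},{"x": 2.4,"y": -3.7,"z": -3.2,"ax": 0.25,"ay": 6.4,"az": 4.0,"hand": 31},{"x": 2.66,"y": -4.03,"z": -3.38,"ax": 0.27,"ay": 7.09,"az": 4.46,"hand": 31}])

```text
clock: 9.85
eef_pos: [417.9, 257.7, 206.6]
tcp_rot: [-3.138, -0.322, 0.49]
contact_force: [1.4, -0.8, 0.2]
opening: 0.405
grasp_force: 50.0
```

```bash
python3 - <<'E'
from h import *
st(); 
for d in(110,40,0): print(rel(fin(d),RF))
b=imaging.grab_frame("scene")[...,::-1];a=imaging.grab_frame("top")[...,::-1]
cv2.imwrite("pics/s6.png",b);cv2.imwrite("pics/t6.png",a)
z=lambda i,x,y,w,h:cv2.resize(i[y:y+h,x:x+w],(400,300),interpolation=cv2.INTER_CUBIC)
cv2.imwrite("pics/z6.png",np.hstack([z(b,130,110,140,105),z(a,110,160,140,105)]))
K=[HG+RS.apply([92-29+x,y,38.5+110+3]) for x,y in((100,18),(100,-18),(0,-18),(0,18))]
print(((proj("scene",K)-[130,110])/.35).round().tolist())
E
```

```text
{'clock': 9.85, 'qpos': [0.564, 0.018, 2.16, -0.034, 0.642, 1.668], 'eef_pos': [417.921, 257.727, 206.55], 'tcp_rot': [-3.138, -0.322, 0.49], 'contact_force': [1.357, -0.817, 0.198], 'opening': 0.405, 'grasp_force': 50.047}
([0.015, 0.031, -0.017], [-0.02, -0.01, -0.02])
([0.606, 0.033, 1.252], [-0.02, -0.01, -0.02])
([0.943, 0.034, 1.978], [-0.02, -0.01, -0.02])
[[138.0, 48.0], [181.0, 52.0], [155.0, 174.0], [111.0, 169.0]]
```

View pics/z6.png

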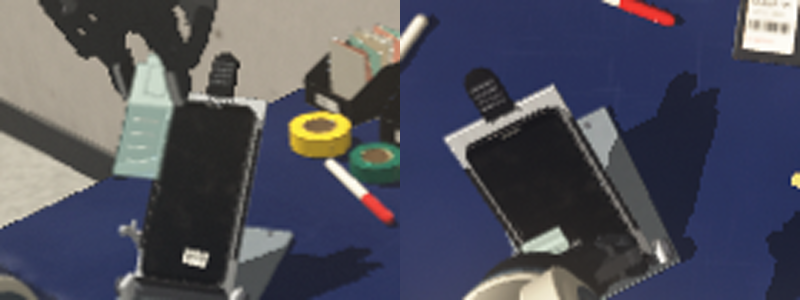

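The scene crop shows the glass parallel to the screen, frosted end uppermost and label outwards. Its lower corners, at (113,174) and (162,180), are within about 3 mm of the prediction. I'll advance along the normal to the final pose.

Emit:
drive_tool(plan=[{"x": 0.15,"y": 0.03,"z": 0.3,"ax": 0,"ay": 0,"az": 0,"hand": 31},{"x": 0.35,"y": 0.03,"z": 0.7,"ax": 0,"ay": 0,"az": 0,"hand": 31},{"x": 0.52,"y": 0.03,"z": 1.1,"ax": 0,"ay": 0,"az": 0,"hand": 31},{"x": 0.7,"y": 0.03,"z": 1.45,"ax": 0,"ay": 0,"az": 0,"hand": 31},{"x": 0.82,"y": 0.03,"z": 1.7,"ax": 0,"ay": 0,"az": 0,"hand": 31},{"x": 0.9,"y": 0.03,"z": 1.85,"ax": 0,"ay": 0,"az": 0,"hand": 31},{"x": 0.92,"y": 0.03,"z": 1.93,"ax": 0,"ay": 0,"az": 0,"hand": 31},{"x": 0.92,"y": 0.03,"z": 1.93,"ax": 0,"ay": 0,"az": 0,"hand": 31}])

```text
clock: 10.75
eef_pos: [484.7, 289.7, 128.6]
tcp_rot: [-3.141, -0.317, 0.492]
contact_force: [-0.4, -0.0, 0.6]
opening: 0.402
grasp_force: 50.1
```

```bash
python3 - <<'E'
from h import *
st(); print(rel(fin(0),RF))
b=imaging.grab_frame("scene")[...,::-1];a=imaging.grab_frame("top")[...,::-1]
z=lambda i,x,y,w,h:cv2.resize(i[y:y+h,x:x+w],(400,300),interpolation=cv2.INTER_CUBIC)
cv2.imwrite("pics/z7.png",np.hstack([z(b,150,110,120,90),z(a,110,160,140,105)]))
for n,o,k in(("scene",[150,110],.3),("top",[110,160],.35)):
    K=[HG+RS.apply([92-29+x,y,41.5]) for x,y in((100,18),(100,-18),(0,-18),(0,18))]
    print(n,((proj(n,K)-o)/k).round().tolist())
E
```

```text
{'clock': 10.75, 'qpos': [0.546, 0.262, 2.087, -0.035, 0.476, 1.653], 'eef_pos': [484.73, 289.735, 128.551], 'tcp_rot': [-3.141, -0.317, 0.492], 'contact_force': [-0.368, -0.015, 0.556], 'opening': 0.402, 'grasp_force': 50.127}
([0.033, -0.036, 0.03], [-0.01, 0.04, -0.0])
scene [[146.0, 116.0], [192.0, 121.0], [165.0, 250.0], [119.0, 244.0]]
top [[97.0, 169.0], [142.0, 147.0], [202.0, 244.0], [160.0, 265.0]]
```

View pics/z7.png

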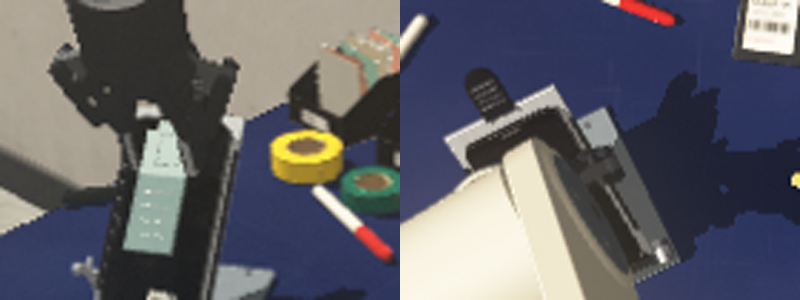

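The glass sits in front of the screen, with lower corners at crop (122,248) and (172,254), within about 2 px of the prediction, and no contact force. I'll let it settle and hand in.

Emit:
drive_tool(plan=[{"x": 0,"y": 0,"z": 0,"ax": 0,"ay": 0,"az": 0,"hand": 31},{"x": 0,"y": 0,"z": 0,"ax": 0,"ay": 0,"az": 0,"hand": 31},{"x": 0,"y": 0,"z": 0,"ax": 0,"ay": 0,"az": 0,"hand": 31},{"x": 0,"y": 0,"z": 0,"ax": 0,"ay": 0,"az": 0,"hand": 31},{"x": 0,"y": 0,"z": 0,"ax": 0,"ay": 0,"az": 0,"hand": 31}])

```text
clock: 11.35
eef_pos: [484.9, 290.3, 129.4]
tcp_rot: [-3.141, -0.319, 0.492]
contact_force: [-0.1, 0.8, 0.0]
opening: 0.402
grasp_force: 50.1
```

```bash
python3 - <<'E'
from h import *
st(); print(r.sign_off())
E
```

```text
{'clock': 11.35, 'qpos': [0.546, 0.26, 2.087, -0.035, 0.476, 1.654], 'eef_pos': [484.91, 290.254, 129.352], 'tcp_rot': [-3.141, -0.319, 0.492], 'contact_force': [-0.087, 0.805, 0.033], 'opening': 0.402, 'grasp_force': 50.126}
the job is handed in; nothing more can be done
None
```

I handed the job in at about 11 s with the panel at about 43–44° and the phone on it, and the glass held by its frosted end over mid-screen, about 2 cm above it and touching nothing; no verdict was returned.

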